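# Set up a stepped shaft on V-blocks for marking out

## Robot

A 6-joint arm with a two-finger parallel gripper is mounted at the origin on the work surface. World frame = base frame: x ahead of the robot, y to its left, z up, the work surface at z = 0. Lengths are in m, angles in rad, forces in N, time in s.
With the tool pointing down it reaches from about 0.35 to 0.85 m from the base axis. Payload 8.1 kg.
Tool frame: the origin (TCP) lies at the very end of the fingers, on their centre line; the grasp point (between the pads) lies 19 mm behind it; z points along the fingers, y is the line along which they close (so a half turn about z gives the same grasp; the last joint's range is limited). The gripper opens to 93 mm and grips with 3 to 60 N. Pads are 15 mm wide; open, the fingers measure 128 mm over their backs; the gripper's body (75 mm by 188 mm) begins 65 mm behind the grasp point.
Start: joints at [1.117, 0.13, 1.488, -0, 1.523, -0.085], TCP at [0.216, 0.56, 0.219] pointing down, gripper open.
Joint ranges: [-2.96, 2.96], [-0.89, 2.26], [0.02, 2.5], [-1.34, 4.48], [0, 2.73], [-2.66, 2.66]. Speed limits (rad/s): [2.39, 2.39, 2.79, 3.14, 3.14, 3.14].

## Interface

Orientations are given as a rotation vector (axis times angle).
In Python, from plant import monitor, eyes, ticket gives the robot as it stands.
- The arm moves only by the tool arm_command, never from a script. Its argument "deltas" is a list that holds one entry, the list of rows, each a list of 6 numbers: the shift along the world's x, y, z in cm, then the turn, a rotation vector about the world's x, y, z in degrees. In form: [[[tx, ty, tz, rx, ry, rz], ...]]. A call has 1 to 12 rows; each row shifts and turns the commanded pose from where the row before left it; what a row does not reach is not made up. A row lasts 1/12 s, in which the tool goes at most 41.7 mm and 7.16 degrees, less where a joint would pass 70% of its speed; a pose out of reach is approached as far as the arm can. A call is refused whole if a number of a shift passes 4.17 or a number of a turn 7.16, either way. A call with a gripper value outside its range is refused whole. "gripper" is the opening, from -1 (shut) to 1 (fully open), set as the call begins (left out, the last holds). The fingers move at their own pace and stop on an object; "squeeze" is the grip in N (left out, the last holds). Time passes only in rows, so rows that do not move let the fingers close. It gives the time, the measured TCP pose, the force, the opening and the grip force at its end, in the units of the state.
- monitor.read_state(): the state, without advancing time (a new reading comes with each control period).
- eyes.read_camera(name): name is "side" or "top" or "wrist"; returns the picture (400x640x3 uint8, blue, green, red); there is no depth.
- eyes.camera_model(name): a dict with "fx", "fy", "cx", "cy" (pixels), "k1" (the pictures are not rectified: a ray, as slopes to the right and down, at radius r is drawn at 1 + k1 r^2 times it, then the intrinsics apply), "rvec" (rotation vector, rad) and "tvec" (3), from world to camera coordinates, as OpenCV has them. Camera axes: x right, y down, z forward; pixel columns grow to the right and rows downward; lengths in m; the calibration is good to about 2 mm. A picture is of the moment at which its call begins: read the wrist's pose just before it. camera_model takes no time and is no camera call; for the wrist camera it gives the pose at the moment of the call.
- ticket.close_job(): hands the job in; it is judged then, once.
The state is a dict: "t": time; "q": joint angles; "dq": joint speeds; "joint_torque": joint torques, N m; "tool_pos": TCP position; "orientation": TCP orientation; "force": force on the tool from outside, world axes, zero at the start; "wrist_torque": the same for the moment, N m; "opening": finger opening in m; "gripper_force": force on a finger pad.
Only numpy, scipy, OpenCV 4.12 (cv2) and the standard library are available. Lean on these libraries where they do the work, as an engineer would, in place of code of your own. Each camera call takes 0.05 s, during which the arm holds its last target. There are 200 camera calls.

## Task

Set up the stepped shaft for marking out on the dark steel plate. Stand the wide V-block on the scribed cross next to the flat stop, the narrow V-block on the cross next to the round pillar, both with their grooves along the plate's centre line, and stand the little jack upright on the middle cross between them; then lay the shaft level in the two grooves with its thick end towards the flat stop and its step over the jack. Do not knock over the small tin standing among the parts.

Things in the scene. Friction and masses are not known exactly. Their poses are not given: they have to be found in the camera images.
- plate: Dark steel marking-out plate fixed on the bench, 150 (x) x 330 (y) x 15 mm high, differently placed and turned each time. Origin: centre of its underside, so its upper face is 15 mm above it. A thin white centre line runs along its y axis through the middle; three white cross lines mark the crosses on it at y = -60, 0 and +60 mm.
- stop: Flat stop: upright bright steel plate 70 (x) x 12 (y) x 55 mm high on a foot 70 x 34 x 10 mm, fixed on the marking-out plate's centre line at y = +140 or -140 mm of the plate (it changes ends with the pillar). Origin: centre of its underside, on the plate's upper face. The cross next to it is 80 mm from it.
- pillar: Round pillar: bright steel, 22 mm diameter, 55 mm high with a round foot 34 mm across and 8 mm high, fixed on the plate's centre line at the end away from the flat stop, at 140 mm from the middle; 80 mm from the cross next to it. Origin: centre of its underside, on the plate's upper face.
- wide_block: Wide V-block, loose, steel, about 0.4 kg: 62 mm wide (x), 30 mm long (y, along the groove), 42 mm high; 90 degree groove open at the top, 40 mm wide at the mouth, its bottom 22 mm above the underside. Carries the thick part of the shaft. Origin: centre of the underside, z up. Starts upright on the bench. The flat outer x faces are full height and good to grip.
- narrow_block: Narrow V-block, loose, steel, about 0.3 kg: 40 mm wide (x), 30 mm long (y, along the groove), 44.5 mm high; 90 degree groove 28 mm wide at the mouth, its bottom 30.5 mm above the underside. Carries the thin part of the shaft. Origin: centre of the underside, z up. Starts upright on the bench.
- jack: Little jack, loose: dark round body 30 mm diameter and 18 mm high with a brass head 20 mm diameter and 8 mm high on top (26 mm in all), about 0.1 kg. Origin: centre of the underside, z up. Starts upright on the bench. It clears the laid shaft by about 3 mm.
- shaft: Stepped aluminium shaft, loose, 0.35 kg: thick part 36 mm diameter, 85 mm long; thin part 24 mm diameter, 95 mm long. Origin: on its axis at the step; x runs along it to the thick end (y, z turn as it rolls); centre of mass at x = +13 mm. Starts level in the rack, axis 39.5 mm above the bench. Lying right in both V-blocks its axis is level, 47.5 mm above the plate's upper face.
- rack: Fixed wooden rack that holds the shaft at the start, the step over its middle: base 150 (x, along the shaft) x 70 x 10 mm, two notched uprights 14 mm thick and 56 mm wide centred at x = +45 and -45 mm, 34 and 36.5 mm high. Origin: centre of the underside.
- thick_end (a point): Centre of the shaft's thick end face, 85 mm from the step.
- tin: Small steel tin, a loose bystander, 36 mm diameter, 55 mm high, standing between the V-blocks and jack on the bench at the start. Origin: centre of the underside, z up. Leave it standing.

How it is judged:
By the outcome, as a careful person would: the job done as asked, in the order asked, and still so for the second after the job is handed in, with the robot touching nothing.
It also fails if it takes over 112 s, if anything falls off the work surface, if the arm or the gripper's body presses on something with over 40 N, if the wrist force passes 120 N, or if a joint passes its speed limit or range.

## Working session

There is one attempt and no reset: what is moved stays moved. The work goes in short steps, Python scripts to look and compute and a tool call to move; the robot and the scene stay as the last step left them, time stands still between calls to the robot, and variables do not carry over. Pictures are saved under pics/ and viewed, at most 15 in all, crops included, and the job is handed in when it is done.

Besides the shell and the picture viewer there is one more tool, called after "Request:" as name(argument=value, ...), one argument or row to a line, values as JSON. arm_command: Moves the arm, as the interface text tells. Its arguments: {"type":"object","properties":{"deltas":{"type":"array"},"gripper":{"type":"number"},"squeeze":{"type":"number"}},"required":["deltas"]}

```bash
mkdir -p pics; ls; python3 - <<'E'
from plant import monitor, eyes
import cv2
s=monitor.read_state(); print(s)
for n in ("top","side"):
    im=eyes.read_camera(n); cv2.imwrite(f"pics/{n}0.png",im); print(n,eyes.camera_model(n))
E
```

```text
pics
{'t': 0.0, 'q': array([ 1.11660525e+00,  1.31154645e-01,  1.48928695e+00,  4.55654337e-06,
        1.52299240e+00, -8.53613234e-02]), 'dq': array([ 3.95042790e-06, -7.25781001e-04, -2.66306533e-04,  2.13433281e-04,
        1.09010542e-03, -4.17814055e-04]), 'joint_torque': array([ 5.99482446e-04, -5.59860349e+01, -4.91753483e+01,  7.66844326e-02,
        3.54435341e-02, -1.63542622e-04]), 'tool_pos': array([0.2160183 , 0.55915066, 0.21758713]), 'orientation': array([-5.75987453e-01, -3.08783489e+00,  2.78540806e-03]), 'force': array([ 0.18494313,  0.4991536 , -0.84609577]), 'wrist_torque': array([-0.00194333,  0.01059425, -0.01196757]), 'gripper_force': 0.0, 'opening': 0.09305455362062977}
top {'fx': 402.46692921532315, 'fy': 402.46692921532315, 'cx': 320.88529498011263, 'cy': 193.4322028660607, 'k1': -0.01749806212013596, 'rvec': array([ 2.10076157, -2.10834277,  0.17846969]), 'tvec': array([0.00597532, 0.50479578, 0.94507784])}
side {'fx': 371.58931800404133, 'fy': 371.58931800404133, 'cx': 315.9369971775994, 'cy': 197.0641790547831, 'k1': -0.011866444886539625, 'rvec': array([ 2.40045966, -0.28055679,  0.12086828]), 'tvec': array([-0.51755237,  0.12190055,  0.82197071])}
```

View pics/top0.png

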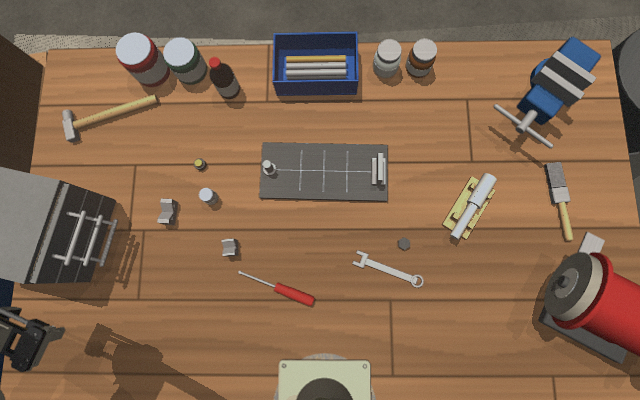

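View pics/side0.png

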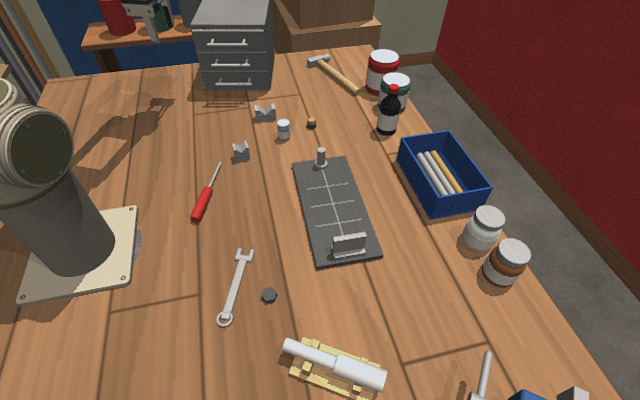

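The top view shows the plate at (260–388, 143–201), with the pillar at (268,168) and the stop at (378,169). The wide block is at (167,211), the narrow block at (229,247), the tin at (208,196) and the jack at (200,164). The rack and shaft are at (472,208), with the thick end up-right at about (487,182). The side view agrees.

```bash
cat > h.py <<'E'
import numpy as np, cv2
from plant import monitor, eyes
from scipy.spatial.transform import Rotation as R
def ray(m,uv):
    uv=np.atleast_2d(np.float64(uv)); d=(uv-[m['cx'],m['cy']])/[m['fx'],m['fy']]
    p=d.copy()
    for _ in range(10): p=d/(1+m['k1']*(p**2).sum(1,keepdims=True))
    Rm=R.from_rotvec(m['rvec']).as_matrix(); C=-Rm.T@m['tvec']
    return C,np.c_[p,np.ones(len(p))]@Rm
def onz(m,uv,z):
    C,D=ray(m,uv); return C+D*((z-C[2])/D[:,2])[:,None]
def proj(m,P):
    Rm=R.from_rotvec(m['rvec']).as_matrix(); c=np.atleast_2d(P)@Rm.T+m['tvec']; p=c[:,:2]/c[:,2:]
    p=p*(1+m['k1']*(p**2).sum(1,keepdims=True)); return p*[m['fx'],m['fy']]+[m['cx'],m['cy']]
def shot(n,name):
    m=eyes.camera_model(n); im=eyes.read_camera(n); cv2.imwrite(f'pics/{name}.png',im); return m,im
def st():
    s=monitor.read_state(); r=R.from_rotvec(s['orientation']).as_matrix()
    print('t',round(s['t'],2),'tcp',np.round(s['tool_pos'],4),'yaw_y',round(np.degrees(np.arctan2(r[1,1],r[0,1])),2),'z',np.round(r[:,2],3),'F',np.round(s['force'],1),'op',round(s['opening'],4),'gf',round(s['gripper_force'],1),'q',np.round(s['q'],2))
E
python3 - <<'E'
from h import *
m=eyes.camera_model('top'); im=cv2.imread('pics/top0.png'); s=eyes.camera_model('side'); ims=cv2.imread('pics/side0.png')
C,_=ray(m,[[320,200]]);print('cam',C)
for n,uv,z in [('wide',(167,211),.03),('narrow',(229,247),.03),('jack',(200,164),.026),('tin',(207,193),.055),('shaftmid',(472,208),.04),('pillar',(268,165),.07),('stop',(378,169),.05)]:
    print(n,onz(m,[uv],z).round(3))
hsv=cv2.cvtColor(im,cv2.COLOR_BGR2HSV)
roi=np.zeros(im.shape[:2],np.uint8); roi[130:215,245:400]=1
mk=((hsv[...,1]<60)&(hsv[...,2]<110)).astype(np.uint8)*roi
mk=cv2.morphologyEx(mk,cv2.MORPH_CLOSE,np.ones((9,9)))
c=max(cv2.findContours(mk,0,1)[0],key=cv2.contourArea)
w=onz(m,c[:,0],.015)[:,:2].astype(np.float32); r=cv2.minAreaRect(w*1000); print('plate',r)
def crop(a,x0,y0,w,h,k): return cv2.resize(a[y0:y0+h,x0:x0+w],None,fx=k,fy=k,interpolation=cv2.INTER_CUBIC)
cv2.imwrite('pics/c1.png',np.vstack([np.hstack([crop(im,150,140,100,74,4),crop(im,430,160,100,74,4)]),np.hstack([crop(ims,220,90,100,74,4),crop(ims,280,320,100,74,4)])]))
wm,_=shot('wrist','w0'); print(wm); st()
E
```

```text
cam [ 0.30932246 -0.02381845  1.02556272]
wide [[0.466 0.395 0.03 ]]
narrow [[0.375 0.233 0.03 ]]
jack [[0.59  0.319 0.026]]
tin [[0.507 0.287 0.055]]
shaftmid [[ 0.468 -0.367  0.04 ]]
pillar [[0.573 0.134 0.07 ]]
stop [[ 0.566 -0.138  0.05 ]]
plate ((571.4569702148438, -1.55194091796875), (328.11309814453125, 150.41656494140625), 88.21736907958984)
{'fx': 281.51208922219905, 'fy': 281.51208922219905, 'cx': 317.6470600065189, 'cy': 203.06014046429962, 'k1': 0.00012161897061182637, 'rvec': array([-2.41710824, -1.65765241, -0.2043203 ]), 'tvec': array([-0.60038695, -0.02915626,  0.38868397])}
t 0.15 tcp [0.2161 0.5593 0.2178] yaw_y 68.87 z [-0.001 -0.001 -1.   ] F [-0.4  0.1 -0.9] op 0.0932 gf 0.0 q [ 1.12  0.13  1.49  0.    1.52 -0.09]
```

View pics/c1.png

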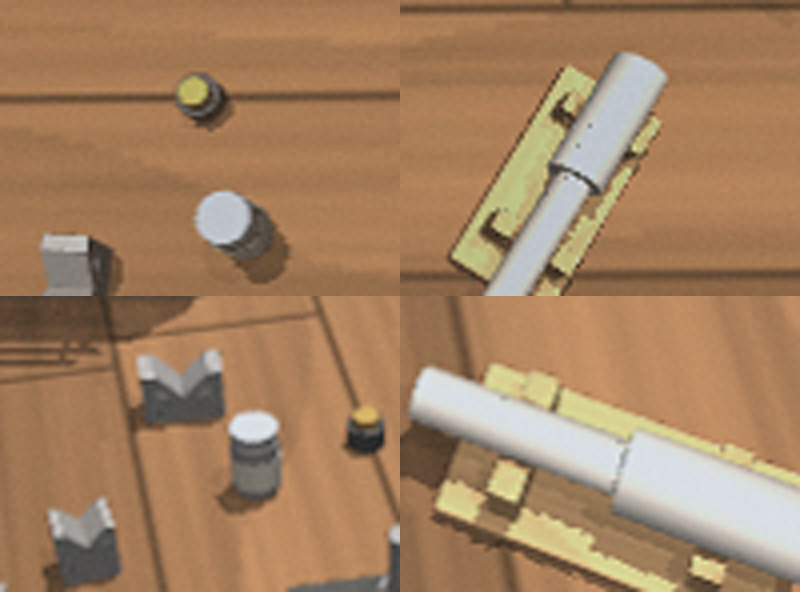

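View pics/w0.png

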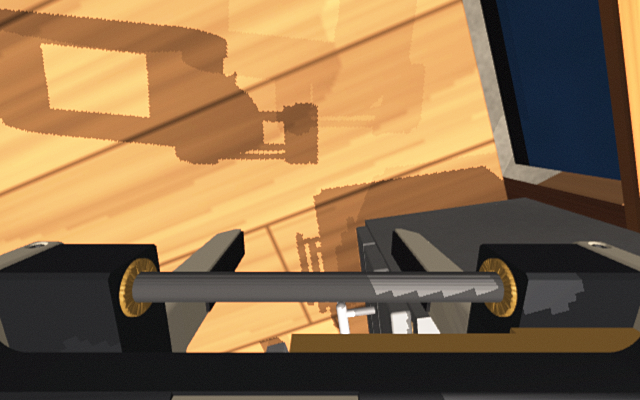

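Crop: jack, tin and block tops are resolved. Shaft step is at about (575,180) in the upper-right tile, with the thick end up-right. The wrist picture shows the cabinet and the fingers at rows 230–300, and nothing needed yet. I'll work out the camera geometry and refine the plate lines.

```bash
python3 - <<'E'
from h import *
s=monitor.read_state(); T=R.from_rotvec(s['orientation']).as_matrix()
m=eyes.camera_model('wrist'); C,D=ray(m,[[317.6,203],[317.6,0],[317.6,240],[0,100],[640,100]])
print('cam in tool',T.T@(C-s['tool_pos'])); print((D@T).round(3)); 
# plate lines from top: fit white pixels
m=eyes.camera_model('top'); im=cv2.imread('pics/top0.png'); g=cv2.cvtColor(im,cv2.COLOR_BGR2GRAY).astype(float)
# vertical cross lines: subpixel column peak per row ; centre line: subpixel row peak per col
def peak(v): 
    b=np.median(v); w=np.clip(v-b-8,0,None); return (w*np.arange(len(v))).sum()/w.sum() if w.sum()>10 else None
L={}
for n,c0 in (('A',301),('B',324),('C',348)):
    P=[]
    for r in list(range(153,166))+list(range(177,192)):
        p=peak(g[r,c0-5:c0+6]); 
        if p is not None: P.append((c0-5+p,r))
    W=onz(m,P,.015)[:,:2]; L[n]=W
P=[]
for c in list(range(283,297))+list(range(306,320))+list(range(329,343))+list(range(353,368)):
    p=peak(g[165:177,c])
    if p is not None: P.append((c,165+p))
L['mid']=onz(m,P,.015)[:,:2]
def fit(W):
    vx,vy,x,y=cv2.fitLine(W.astype(np.float32),cv2.DIST_HUBER,0,.001,.001).ravel(); return np.array([x,y]),np.array([vx,vy])
p,d=fit(L['mid']); print('mid',p,d,np.degrees(np.arctan2(d[1],d[0])),len(L['mid']))
for n in 'ABC':
    q,e=fit(L[n]); t=np.linalg.solve(np.c_[d,-e],q-p); print(n,p+t[0]*d,np.degrees(np.arctan2(e[1],e[0])),len(L[n]))
E
```

```text
cam in tool [ 0.06661449  0.00093511 -0.16586279]
[[-2.440e-01  1.000e-03  9.700e-01]
 [ 4.550e-01  1.000e-03  1.146e+00]
 [-3.710e-01  1.000e-03  9.380e-01]
 [ 1.110e-01 -1.127e+00  1.060e+00]
 [ 1.110e-01  1.146e+00  1.058e+00]]
mid [ 0.57235694 -0.02197991] [0.02900535 0.99957925] 88.337875 57
A [0.57470876 0.05906731] -1.7825559 27
B [ 0.5729639  -0.00106397] -1.5183842 28
C [ 0.5712178  -0.06123756] -1.526593 28
```

Request:
arm_command(
  deltas=[
    [[0, -4, 0.3, 0, 0, 0], [0, -4, 0.3, 0, 0, 0], [0, -4, 0.3, 0, 0, 0], [0, -4, 0.3, 0, 0, 0], [3.3, -1.9, 0.2, 0, 0, -7], [3.3, -1.9, 0.2, 0, 0, -7], [3.3, -1.9, 0.2, 0, 0, -7], [3.3, -1.9, 0.2, 0, 0, -7], [3.3, -1.9, 0.2, 0, 0, -7], [3.3, -1.9, 0.2, 0, 0, -7], [3.3, -1.9, 0.2, 0, 0, -7], [3.3, -1.9, 0.2, 0, 0, -7]],
  ],
)

```text
t: 1.15
tool_pos: [0.4816, 0.2463, 0.2465]
orientation: [-1.966, -2.45, 0.0]
force: [0.2, 0.8, -0.9]
opening: 0.093
gripper_force: 0.0
```

Request:
arm_command(
  deltas=[
    [[0, 0, 0, 0, 0, -6.4], [0, 0, 0, 0, 0, -6.5], [0, 0, 0, 0, 0, 0], [0, 0, 0, 0, 0, 0], [0, 0, 0, 0, 0, 0]],
  ],
)

```text
t: 1.57
tool_pos: [0.4799, 0.2479, 0.2465]
orientation: [-2.217, -2.226, 0.0]
force: [0.8, 0.1, 0.4]
opening: 0.093
gripper_force: 0.0
```

```bash
python3 - <<'E'
from h import *
st(); m,_=shot('wrist','w1')
for n,P in dict(wide=(.466,.395,.02),narrow=(.375,.233,.02),jack=(.59,.319,.026),tin=(.507,.287,.055)).items(): print(n,proj(m,P).round(0))
E
```

```text
t 1.57 tcp [0.4799 0.2479 0.2465] yaw_y 0.22 z [-0. -0. -1.] F [0.8 0.1 0.4] op 0.093 gf 0.0 q [ 0.38 -0.04  1.62  0.    1.57  0.38]
wide [[306.  69.]]
narrow [[243. 192.]]
jack [[400. 130.]]
tin [[338. 156.]]
```

View pics/w1.png

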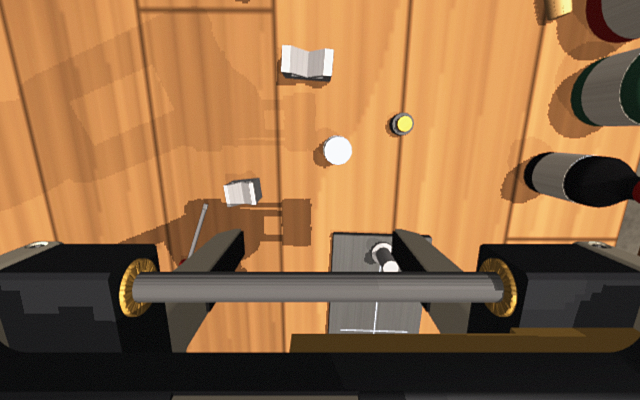

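Wrist view: wide block at (307,62), narrow block (242,192), tin (338,151), jack head (402,124). The blocks' bright tops stand apart from their dark sides.

```bash
cat >> h.py <<'E'
def block(m,im,uv,z,win=45,vmin=150):
    hsv=cv2.cvtColor(im,cv2.COLOR_BGR2HSV); u,v=map(int,uv); a,b=max(v-win,0),max(u-win,0)
    mk=((hsv[...,1]<50)&(hsv[...,2]>vmin)).astype(np.uint8); o=np.zeros_like(mk); o[a:v+win,b:u+win]=mk[a:v+win,b:u+win]
    c=max(cv2.findContours(o,0,1)[0],key=cv2.contourArea)
    W=onz(m,c[:,0],z)[:,:2]; r=cv2.minAreaRect((W*1000).astype(np.float32)); return r,cv2.boundingRect(c)
E
python3 - <<'E'
from h import *
m=eyes.camera_model('wrist'); im=cv2.imread('pics/w1.png')
print('wide',[block(m,im,(307,62),.042,40,v) for v in (120,150,180)])
print('narrow',[block(m,im,(242,192),.0445,30,v) for v in (120,150,180)])
print('tin',block(m,im,(338,151),.055,22,170))
hsv=cv2.cvtColor(im,cv2.COLOR_BGR2HSV); o=cv2.inRange(hsv,(22,120,120),(38,255,255)); o[:105]=0;o[145:]=0;o[:,:385]=0;o[:,420:]=0
c=max(cv2.findContours(o,0,1)[0],key=cv2.contourArea); W=onz(m,c[:,0],.026)[:,:2]*1000; print('jack',cv2.minEnclosingCircle(W.astype(np.float32)))
cv2.imwrite('pics/c2.png',cv2.resize(im[30:215,215:425],None,fx=3.2,fy=3.2,interpolation=cv2.INTER_NEAREST))
E
```

```text
wide [(((467.1192626953125, 398.26177978515625), (33.72117233276367, 61.541141510009766), 85.77802276611328), (281, 45, 53, 33)), (((467.15380859375, 398.72991943359375), (32.78253936767578, 61.541141510009766), 85.77802276611328), (281, 45, 53, 32)), (((467.2074890136719, 398.77313232421875), (32.68831253051758, 61.44044876098633), 85.77802276611328), (281, 45, 53, 32))]
narrow [(((376.9788818359375, 236.0961456298828), (40.327545166015625, 31.791927337646484), 5.42195463180542), (224, 181, 33, 26)), (((376.5589904785156, 236.10311889648438), (39.55721664428711, 31.31235122680664), 4.547229766845703), (224, 182, 32, 25)), (((369.1488952636719, 235.9354248046875), (25.057518005371094, 28.033369064331055), 7.691827774047852), (224, 183, 22, 21))]
tin (((505.8543701171875, 294.20806884765625), (34.18259811401367, 33.96418762207031), 49.22275161743164), (324, 136, 28, 29))
jack ((595.15673828125, 327.7523498535156), 9.762887001037598)
```

View pics/c2.png

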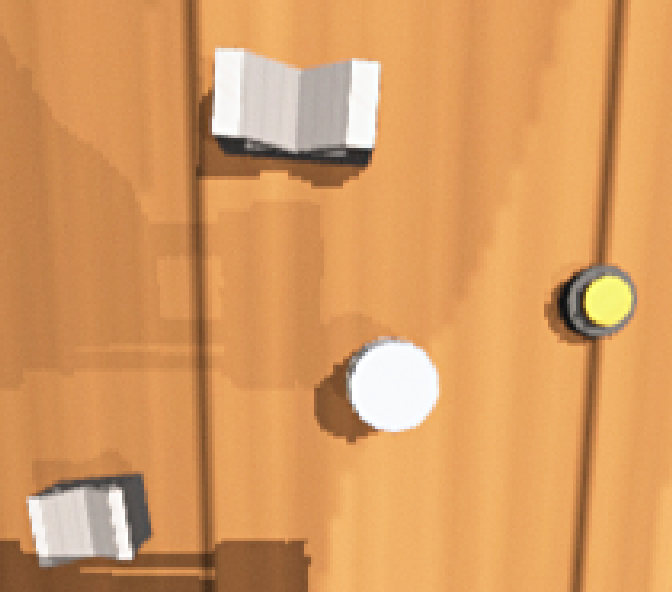

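Crop: wide block's long edge runs (228,47)→(365,60), narrow block's left edge (28,497)→(40,567). The blocks are turned about −4° and +7°. I'll cross-check the top and wrist cameras on the jack and tin, and get corner-based angles.

```bash
python3 - <<'E'
from h import *
m=eyes.camera_model('top'); im=cv2.imread('pics/top0.png'); hsv=cv2.cvtColor(im,cv2.COLOR_BGR2HSV)
o=cv2.inRange(hsv,(22,100,100),(38,255,255)); b=np.zeros_like(o); b[155:172,190:208]=o[155:172,190:208]
M=cv2.moments(b,True); uv=(M['m10']/M['m00'],M['m01']/M['m00']); print('jack top',uv,onz(m,[uv],.026),M['m00'])
o=((hsv[...,1]<40)&(hsv[...,2]>170)).astype(np.uint8); b=o*0; b[183:204,195:220]=o[183:204,195:220]
M=cv2.moments(b,True); uv=(M['m10']/M['m00'],M['m01']/M['m00']); print('tin top',uv,onz(m,[uv],.055),M['m00'])
s=eyes.camera_model('side'); ims=cv2.imread('pics/side0.png'); hs=cv2.cvtColor(ims,cv2.COLOR_BGR2HSV)
for P in ((.595,.328,.026),(.506,.294,.055),(.467,.398,.042)): print('proj wrist-found into top/side',proj(m,P).round(1),proj(s,P).round(1))
w=eyes.camera_model('wrist'); f=lambda L,z:(onz(w,np.array(L)/3.2+[215,30],z)[:,:2]*1000).round(1)
print('wide',f([(215,48),(381,61),(375,150),(212,136)],.042)); print('narrow',f([(28,497),(137,474),(133,560),(40,567),(122,477),(115,560),(42,494),(50,558)],.0445))
print('pillar top from w1, plate corner:',onz(w,[(332,233),(375,331)],.015).round(4))
E
```

```text
jack top (197.825, 162.275) [[0.59442944 0.32515579 0.026     ]] 40.0
tin top (204.91970802919707, 193.95620437956205) [[0.50439001 0.29225114 0.055     ]] 137.0
proj wrist-found into top/side [[196.8 162.1]] [[310.7 118.9]]
proj wrist-found into top/side [[204.3 193.3]] [[282.8 121.7]]
proj wrist-found into top/side [[164.  209.9]] [[264.3 106.5]]
wide [[438.2 416.6]
 [500.  412.4]
 [498.3 381.7]
 [436.3 386.4]]
narrow [[356.5 247.4]
 [402.1 257.2]
 [398.7 220.6]
 [359.2 217.4]
 [395.9 255.9]
 [391.1 220.6]
 [362.4 248.7]
 [363.7 221.4]]
pillar top from w1, plate corner: [[ 5.028e-01  1.701e-01  1.500e-02]
 [ 5.761e-01 -2.000e-04  1.500e-02]]
```

Request:
arm_command(
  deltas=[
    [[-0.2, 2.5, -1.5, 0, 0, -4.3], [-0.2, 2.5, -1.5, 0, 0, 0], [-0.2, 2.5, -1.5, 0, 0, 0], [-0.2, 2.5, -1.5, 0, 0, 0], [-0.2, 2.5, -1.5, 0, 0, 0], [-0.2, 2.5, -1.5, 0, 0, 0], [-0.1, 0, -3.6, 0, 0, 0], [0, 0, -3.6, 0, 0, 0], [0, 0, -3.6, 0, 0, 0], [0, 0, -3.6, 0, 0, 0], [0, 0, 0, 0, 0, 0], [0, 0, 0, 0, 0, 0]],
  ],
)

```text
t: 2.62
tool_pos: [0.4649, 0.3966, 0.0106]
orientation: [-2.301, -2.138, 0.009]
force: [0.2, 0.1, 1.5]
opening: 0.0928
gripper_force: 0.0
```

Request:
arm_command(
  deltas=[
    [[0, 0, 0, 0, 0, 0], [0, 0, 0, 0, 0, 0], [0, 0, 0, 0, 0, 0], [0, 0, 0, 0, 0, 0], [0, 0, 0, 0, 0, 0], [0, 0, 0, 0, 0, 0], [0, 0, 0, 0, 0, 0], [0, 0, 0, 0, 0, 0]],
  ],
  gripper=-1,
  squeeze=20,
)

```text
t: 3.28
tool_pos: [0.4677, 0.3983, 0.0141]
orientation: [-2.304, -2.136, -0.002]
force: [-2.8, -0.6, 7.5]
opening: 0.0619
gripper_force: 20.0
```

```bash
python3 - <<'E'
from h import *
st(); m,im=shot('top','t1'); print(proj(m,(.468,.399,.042)))
E
```

```text
t 3.28 tcp [0.4677 0.3983 0.0141] yaw_y -4.32 z [ 0.001  0.001 -1.   ] F [-2.8 -0.6  7.5] op 0.0619 gf 20.0 q [0.62 0.35 1.62 0.   1.17 0.7 ]
[[163.68555928 209.46126931]]
```

Request:
arm_command(
  deltas=[
    [[0, 0, 4, 0, 0, 0], [0, 0, 4, 0, 0, 0], [0, 0, 4, 0, 0, 0], [0.88, -3.83, 0, 0, 0, 0], [0.88, -3.83, 0, 0, 0, 0], [0.88, -3.83, 0, 0, 0, 2.7], [0.88, -3.83, 0, 0, 0, 0], [0.88, -3.83, 0, 0, 0, 0], [0.88, -3.83, 0, 0, 0, 0], [0.88, -3.83, 0, 0, 0, 0], [0.88, -3.83, 0, 0, 0, 0], [0.88, -3.83, 0, 0, 0, 0]],
  ],
)

```text
t: 4.33
tool_pos: [0.5459, 0.051, 0.132]
orientation: [-2.252, -2.189, 0.001]
force: [0.5, -0.5, -4.5]
opening: 0.0618
gripper_force: 20.0
```

Request:
arm_command(
  deltas=[
    [[0.88, -3.83, 0, 0, 0, 0], [0.88, -3.83, 0, 0, 0, 0], [0.88, -3.83, 0, 0, 0, 0], [0, 0, 0, 0, 0, 0], [0, 0, 0, 0, 0, 0], [0, 0, -2.5, 0, 0, 0], [0, 0, -2.5, 0, 0, 0], [0, 0, -2, 0, 0, 0], [0, 0, 0, 0, 0, 0], [0, 0, 0, 0, 0, 0], [0, 0, 0, 0, 0, 0]],
  ],
)

```text
t: 5.25
tool_pos: [0.5734, -0.0613, 0.0638]
orientation: [2.251, 2.19, 0.001]
force: [0.5, 0.3, -4.3]
opening: 0.062
gripper_force: 20.0
```

```bash
python3 - <<'E'
from h import *
st(); m,im=shot('wrist','w2'); 
E
```

```text
t 5.25 tcp [ 0.5734 -0.0613  0.0638] yaw_y -1.57 z [ 0.001 -0.    -1.   ] F [ 0.5  0.3 -4.3] op 0.062 gf 20.0 q [-0.2   0.19  1.71  0.    1.24 -0.17]
```

View pics/w2.png

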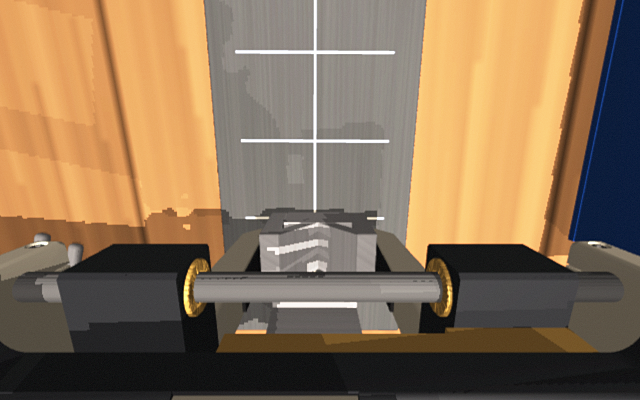

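Wrist view: cross lines at rows 52, 141 and 218, centre line at column 315. The held block's top edge is at about rows 208–235, columns 258–378. I'll measure the plate from this view.

```bash
cat >> h.py <<'E'
def fit(W):
    vx,vy,x,y=cv2.fitLine(np.float32(W),cv2.DIST_HUBER,0,.001,.001).ravel(); return np.array([x,y]),np.array([vx,vy])
def meet(a,b):
    t=np.linalg.solve(np.c_[a[1],-b[1]],b[0]-a[0]); return a[0]+t[0]*a[1]
def wline(m,im,a,b,z=.015,half=5,n=40):
    g=cv2.cvtColor(im,cv2.COLOR_BGR2GRAY).astype(np.float32); a,b=np.float32(a),np.float32(b); d=(b-a)/np.linalg.norm(b-a); nn=np.array([-d[1],d[0]])
    o=np.arange(-half,half+.1,.25); P=[]
    for t in np.linspace(0,1,n):
        p=a+t*(b-a); q=p+o[:,None]*nn; v=cv2.remap(g,np.float32(q[:,:1]),np.float32(q[:,1:]),1).ravel(); w=np.clip(v-np.median(v)-25,0,None)
        if w.sum()>20: P.append(p+nn*(w*o).sum()/w.sum())
    return fit(onz(m,P,z)[:,:2])
E
python3 - <<'E'
from h import *
m=eyes.camera_model('wrist'); im=cv2.imread('pics/w2.png')
c=wline(m,im,(315.5,60),(315.5,130)); print('ctr',np.degrees(np.arctan2(*c[1][::-1])))
X={n:meet(c,wline(m,im,*l)) for n,l in dict(narrow=((240,52),(305,52)),mid=((245,141),(308,141))).items()}
print(X, X['narrow']-X['mid'], 'wide ->',2*X['mid']-X['narrow'])
print('cross end', onz(m,[(247,217.5),(383,217.5)],.015))
cv2.imwrite('pics/c3.png',cv2.resize(im[195:335,225:405],None,fx=4,fy=4,interpolation=cv2.INTER_CUBIC))
E
```

```text
ctr 88.05236
{'narrow': array([0.5765516 , 0.06069274], dtype=float32), 'mid': array([5.745061e-01, 5.414635e-04], dtype=float32)} [0.00204551 0.06015128] wide -> [ 0.5724606  -0.05960982]
cross end [[ 0.51885615 -0.05799677  0.015     ]
 [ 0.62746092 -0.06109529  0.015     ]]
```

View pics/c3.png

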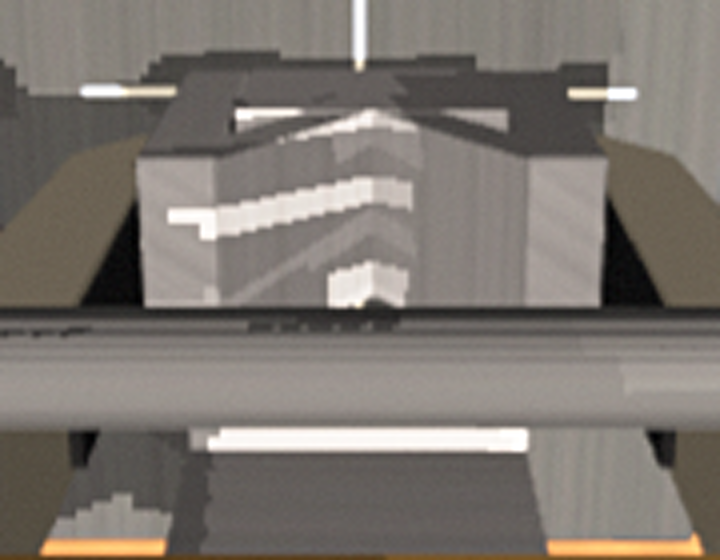

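Crop: the block's north top edge is at full-picture row ~234, columns 259.5 to 376.5.

```bash
python3 - <<'E'
from h import *
m=eyes.camera_model('wrist')
P=onz(m,[(259.5,234),(376.5,234)],.0638-.0141+.042); print(P,P.mean(0)-[-.0005,.015,0], P[1]-P[0])
print('bottom edge',onz(m,[(225+176/4,195+72/4),(225+565/4,195+70/4)],.0497))
E
```

```text
[[ 0.5450469  -0.04425196  0.0917    ]
 [ 0.60611446 -0.04600724  0.0917    ]] [ 0.57608068 -0.0601296   0.0917    ] [ 0.06106756 -0.00175527  0.        ]
bottom edge [[ 0.54305306 -0.04492455  0.0497    ]
 [ 0.60793526 -0.0464246   0.0497    ]]
```

Request:
arm_command(
  deltas=[
    [[-0.28, 0.05, 0, 0, 0, 0], [0, 0, -1.5, 0, 0, -0.2], [0, 0, -1.2, 0, 0, 0], [0, 0, -0.5, 0, 0, 0], [0, 0, 0, 0, 0, 0], [0, 0, 0, 0, 0, 0], [0, 0, 0, 0, 0, 0], [0, 0, 0, 0, 0, 0]],
  ],
)

```text
t: 5.97
tool_pos: [0.5704, -0.0615, 0.0312]
orientation: [2.256, 2.185, 0.001]
force: [0.6, 0.3, -5.2]
opening: 0.062
gripper_force: 20.0
```

```bash
python3 - <<'E'
from h import *
st(); m,im=shot('wrist','w3')
cv2.imwrite('pics/c4.png',cv2.resize(im[130:270,225:405],None,fx=4,fy=4,interpolation=cv2.INTER_CUBIC))
E
```

```text
t 5.97 tcp [ 0.5704 -0.0615  0.0312] yaw_y -1.83 z [ 0.001 -0.    -1.   ] F [ 0.6  0.3 -5.2] op 0.062 gf 20.0 q [-0.2   0.23  1.74  0.    1.18 -0.16]
```

View pics/c4.png

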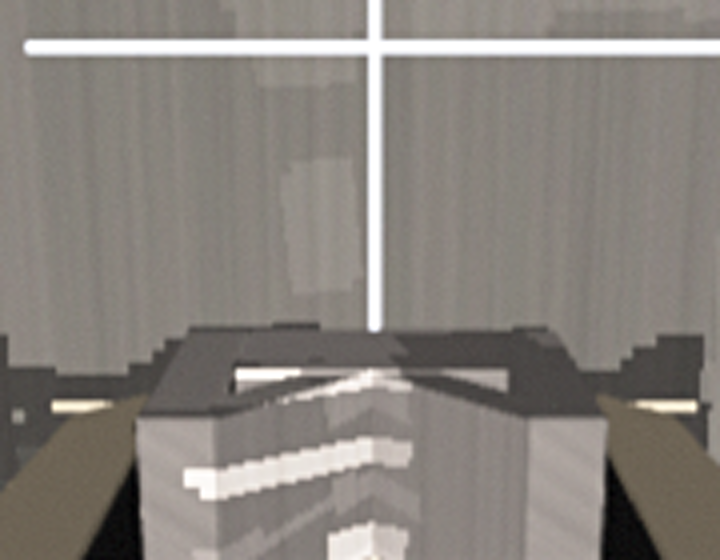

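Crop: the centre line meets the block's bottom edge at (375,328), and the edge runs from 190 to 550. The cross-line ends are at row 406 and the middle cross at row 47.

```bash
python3 - <<'E'
from h import *
m=eyes.camera_model('wrist'); f=lambda L,z:(onz(m,np.array(L)/4+[225,130]-[.375,.375],z)[:,:2]*1000).round(1)
print('bottom N corners',f([(190,328),(550,330)],.0171)); print('wide cross ends',f([(55,406),(692,406)],.015),'mid',f([(375,47)],.015),'ctrline',f([(375,325)],.015))
print('top N corners',f([(138,415),(606,416)],.0591))
E
```

```text
bottom N corners [[541.7 -43.7]
 [601.4 -46. ]]
wide cross ends [[517.3 -57.3]
 [626.1 -60.9]] mid [[573.8   0.8]] ctrline [[572.4 -44.7]]
top N corners [[541.5 -43.5]
 [602.2 -45.6]]
```

Request:
arm_command(
  deltas=[
    [[0.08, 0.06, 0, 0, 0, 0], [0, 0, 0, 0, 0, 0], [0, 0, -0.15, 0, 0, 0], [0, 0, -0.1, 0, 0, 0], [0, 0, 0, 0, 0, 0], [0, 0, 0, 0, 0, 0]],
  ],
)

```text
t: 6.52
tool_pos: [0.5712, -0.0609, 0.0289]
orientation: [2.256, 2.185, 0.0]
force: [-2.3, 1.1, 4.3]
opening: 0.0619
gripper_force: 20.0
```

Request:
arm_command(
  deltas=[
    [[0, 0, 0, 0, 0, 0], [0, 0, 0, 0, 0, 0], [0, 0, 0, 0, 0, 0], [0, 0, 0, 0, 0, 0], [0, 0, 2, 0, 0, 0], [0, 0, 3, 0, 0, 0], [0, 0, 4, 0, 0, 0], [0, 0, 3, 0, 0, 0], [-2.17, 3.3, 0, 0, 0, 6.7], [-2.17, 3.3, 0, 0, 0, 0], [-2.17, 3.3, 0, 0, 0, 0], [-2.17, 3.3, 0, 0, 0, 0]],
  ],
  gripper=1,
)

```text
t: 7.52
tool_pos: [0.4832, 0.0721, 0.1484]
orientation: [2.126, 2.312, 0.001]
force: [0.6, 0.5, 0.6]
opening: 0.0932
gripper_force: 0.0
```

Request:
arm_command(
  deltas=[
    [[-2.17, 3.3, 0, 0, 0, 0], [-2.17, 3.3, 0, 0, 0, 0], [-2.17, 3.3, 0, 0, 0, 0], [-2.17, 3.3, 0, 0, 0, 0], [-2.14, 3.25, 0, 0, 0, 0], [0, 0, 0, 0, 0, 0], [0, 0, 0, 0, 0, 0], [0, 0, 0, 0, 0, 0]],
  ],
)

```text
t: 8.18
tool_pos: [0.3761, 0.2356, 0.1482]
orientation: [2.123, 2.315, 0.0]
force: [-0.1, 0.1, -0.0]
opening: 0.0929
gripper_force: 0.0
```

```bash
python3 - <<'E'
from h import *
st(); m,im=shot('top','t2'); r=block(m,im,(344,193),.057,22,120); print(r, onz(m,[(0,0)],0)[0,0])
P=proj(m,[(.572,-.060,.057)]);print(P)
x,y=P[0].astype(int); cv2.imwrite('pics/c5.png',cv2.resize(im[135:210,250:400],None,fx=5,fy=5,interpolation=cv2.INTER_CUBIC))
E
```

```text
t 8.18 tcp [0.3761 0.2356 0.1482] yaw_y 4.94 z [ 0.001 -0.    -1.   ] F [-0.1  0.1 -0. ] op 0.0929 gf 0.0 q [ 0.44 -0.26  1.99 -0.    1.41  0.36]
(((534.4425048828125, -52.00397491455078), (106.26953125, 50.70756149291992), 89.5364761352539), (322, 171, 44, 21)) 1.114343500740214
[[346.59498849 166.21262   ]]
```

View pics/c5.png

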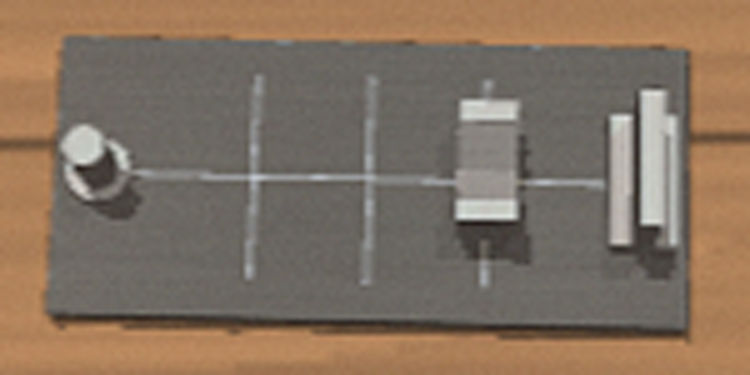

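Crop: the wide block stands squarely over the right-hand cross (block centre ~(489,160), line at 485–490), next to the stop. Next is the narrow block.

Request:
arm_command(
  deltas=[
    [[0, 0, -3.5, 0, 0, 0], [0, 0, -3.5, 0, 0, 0], [0, 0, -3.5, 0, 0, 0], [0, 0, -3.1, 0, 0, 0], [0, 0, 0, 0, 0, 0], [0, 0, 0, 0, 0, 0]],
  ],
)

```text
t: 8.73
tool_pos: [0.3749, 0.2337, 0.0109]
orientation: [-2.127, -2.31, 0.007]
force: [-0.1, 0.2, 0.1]
opening: 0.0926
gripper_force: 0.0
```

Request:
arm_command(
  deltas=[
    [[0, 0, 0, 0, 0, 0], [0, 0, 0, 0, 0, 0], [0, 0, 0, 0, 0, 0], [0, 0, 0, 0, 0, 0], [0, 0, 0, 0, 0, 0], [0, 0, 0, 0, 0, 0], [0, 0, 0, 0, 0, 0], [0, 0, 0, 0, 0, 0], [0, 0, 0, 0, 0, 0], [0, 0, 0, 0, 0, 0]],
  ],
  gripper=-1,
  squeeze=20,
)

```text
t: 9.57
tool_pos: [0.3757, 0.2357, 0.0121]
orientation: [-2.125, -2.314, 0.0]
force: [-0.8, 0.6, 3.0]
opening: 0.0399
gripper_force: 20.0
```

Request:
arm_command(
  deltas=[
    [[0, 0, 3.5, 0, 0, 0], [0, 0, 4, 0, 0, 0], [0, 0, 3.5, 0, 0, 0], [2.49, -2.21, 0, 0, 0, -6.7], [2.49, -2.21, 0, 0, 0, 0], [2.49, -2.21, 0, 0, 0, 0], [2.49, -2.21, 0, 0, 0, 0], [2.49, -2.21, 0, 0, 0, 0], [2.49, -2.21, 0, 0, 0, 0], [2.49, -2.21, 0, 0, 0, 0], [2.49, -2.21, 0, 0, 0, 0], [0, 0, 0, 0, 0, 0]],
  ],
)

```text
t: 10.57
tool_pos: [0.578, 0.0545, 0.1211]
orientation: [2.259, 2.181, -0.001]
force: [0.2, -0.1, -3.7]
opening: 0.04
gripper_force: 20.0
```

Request:
arm_command(
  deltas=[
    [[0, 0, 0, 0, 0, 0], [0, 0, 0, 0, 0, 0], [0, 0, -3, 0, 0, 0], [0, 0, -3, 0, 0, 0], [0, 0, -2.5, 0, 0, 0], [0, 0, -0.7, 0, 0, 0], [0, 0, 0, 0, 0, 0], [0, 0, 0, 0, 0, 0], [0, 0, 0, 0, 0, 0], [0, 0, 0, 0, 0, 0]],
  ],
)

```text
t: 11.4
tool_pos: [0.5759, 0.0592, 0.0316]
orientation: [2.255, 2.185, 0.002]
force: [0.8, 0.6, -3.4]
opening: 0.0397
gripper_force: 20.0
```

```bash
python3 - <<'E'
from h import *
st(); m,im=shot('wrist','w4')
cv2.imwrite('pics/c6.png',cv2.resize(im[130:270,225:405],None,fx=4,fy=4,interpolation=cv2.INTER_CUBIC))
E
```

```text
t 11.4 tcp [0.5759 0.0592 0.0316] yaw_y -1.8 z [ 0.002  0.    -1.   ] F [ 0.8  0.6 -3.4] op 0.0397 gf 20.0 q [0.01 0.24 1.72 0.   1.18 0.05]
```

View pics/c6.png

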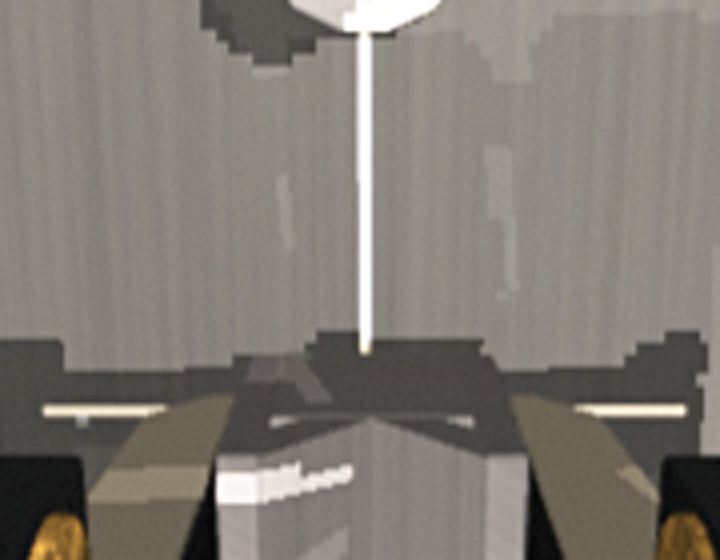

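Crop: block top edge runs (217,455)–(527,455), the centre line meets the block at (366,353), and the cross-line ends are at row 410.

```bash
python3 - <<'E'
from h import *
m=eyes.camera_model('wrist'); f=lambda L,z:(onz(m,np.array(L)/4+[225,130]-[.375,.375],z)[:,:2]*1000).round(1)
print('top N corners',f([(217,455),(527,455)],.064)); print('cross ends',f([(47,411),(682,410)],.015),'ctrline',f([(366,345),(365,50)],.015),'bottom meets',f([(366,353)],.0195))
E
```

```text
top N corners [[557.5  73.1]
 [596.7  71.8]]
cross ends [[521.3  62.3]
 [630.   59. ]] ctrline [[576.2  72.4]
 [577.7 121. ]] bottom meets [[576.2  72.3]]
```

Request:
arm_command(
  deltas=[
    [[-0.06, 0.31, 0, 0, 0, 0], [0, 0, 0, 0, 0, 0], [0, 0, -0.25, 0, 0, 0], [0, 0, -0.15, 0, 0, 0], [0, 0, 0, 0, 0, 0], [0, 0, 0, 0, 0, 0]],
  ],
)

```text
t: 11.95
tool_pos: [0.5745, 0.0619, 0.026]
orientation: [-2.257, -2.186, 0.0]
force: [1.1, -0.1, -2.4]
opening: 0.04
gripper_force: 20.0
```

Request:
arm_command(
  deltas=[
    [[0, 0, -0.06, 0, 0, 0], [0, 0, 0, 0, 0, 0], [0, 0, 0, 0, 0, 0]],
  ],
)

```text
t: 12.2
tool_pos: [0.5745, 0.0619, 0.026]
orientation: [-2.257, -2.186, 0.0]
force: [-3.4, -0.2, 4.8]
opening: 0.0398
gripper_force: 20.0
```

Request:
arm_command(
  deltas=[
    [[0, 0, 0, 0, 0, 0], [0, 0, 0, 0, 0, 0], [0, 0, 0, 0, 0, 0], [0, 0, 0, 0, 0, 0], [0, 0, 2, 0, 0, 0], [0, 0, 3, 0, 0, 0], [0, 0, 4, 0, 0, 0], [0, 0, 4, 0, 0, 0], [0, -3.2, 2, 0, 0, 0], [0, -3.5, 1, 0, 0, 0], [0, -3.5, 1, 0, 0, 0], [0, -3.5, 0, 0, 0, 0]],
  ],
  gripper=1,
)

```text
t: 13.2
tool_pos: [0.5759, -0.0765, 0.1988]
orientation: [2.253, 2.184, 0.004]
force: [1.2, -0.6, -0.6]
opening: 0.0928
gripper_force: 0.0
```

Request:
arm_command(
  deltas=[
    [[0, 0, 0, 0, 0, 0], [0, 0, 0, 0, 0, 0], [0, 0, 0, 0, 0, 0]],
  ],
)

```text
t: 13.45
tool_pos: [0.5743, -0.0748, 0.1951]
orientation: [-2.257, -2.184, -0.0]
force: [-0.1, -0.4, -0.4]
opening: 0.093
gripper_force: 0.0
```

```bash
python3 - <<'E'
from h import *
st(); m,im=shot('wrist','w5')
cv2.imwrite('pics/c7.png',cv2.resize(im[30:250,240:400],None,fx=2.7,fy=2.7,interpolation=cv2.INTER_CUBIC))
E
```

```text
t 13.45 tcp [ 0.5743 -0.0748  0.1951] yaw_y -1.88 z [-0.001  0.001 -1.   ] F [-0.1 -0.4 -0.4] op 0.093 gf 0.0 q [-0.22  0.09  1.58  0.    1.48 -0.19]
```

View pics/c7.png

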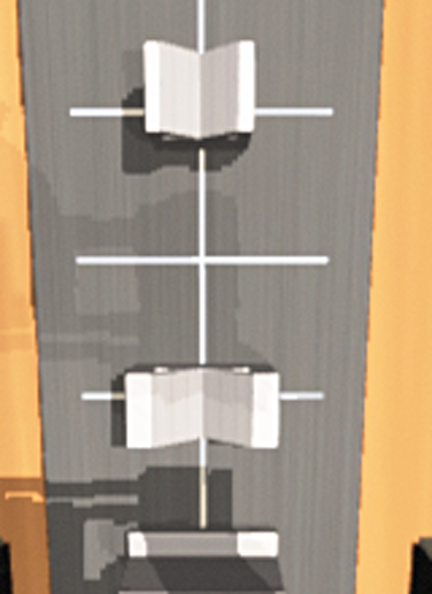

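Crop: both blocks stand on their crosses. Narrow top corners (145,41),(254,41),(145,131),(254,133); wide top corners (126,372),(279,373),(127,447),(279,447). Cross lines are at rows 112, 260 and 396, centre line at column ~202.

```bash
python3 - <<'E'
from h import *
m=eyes.camera_model('wrist'); im=cv2.imread('pics/w5.png'); F=lambda L:(np.array(L,float)+.5)/2.7-.5+[240,30]
f=lambda L,z:onz(m,F(L),z)[:,:2]
c=wline(m,im,F((202,160)),F((202,355))); print('ang',np.degrees(np.arctan2(*c[1][::-1])))
l=lambda a,b:wline(m,im,F(a),F(b))
X={'mid':meet(c,l((80,260),(190,260)))}
for n,s in dict(narrow=((72,112),(120,112)),narrowR=((260,112),(330,112)),wideL=((84,396),(108,396)),wide=((285,396),(320,396))).items(): X[n]=meet(c,l(*s))
print({k:(v*1000).round(1) for k,v in X.items()})
for n,L,z in (('narrow',[(145,41),(254,41),(145,131),(254,133)],.0595),('wide',[(126,372),(279,373),(127,447),(279,447)],.057)):
    P=f(L,z)*1000; print(n,P.mean(0).round(1),(P[1]-P[0]).round(1),(P[0]-P[2]).round(1),(P[1]-P[3]).round(1))
print(block(m,im,F((202,90)),.0595,22,180),block(m,im,F((202,410)),.057,32,180))
E
```

```text
ang 88.20417
{'mid': array([573.8,   1.4], dtype=float32), 'narrow': array([575.7,  61.4], dtype=float32), 'narrowR': array([575.7,  61.7], dtype=float32), 'wideL': array([571.9, -58.6], dtype=float32), 'wide': array([571.9, -59.3], dtype=float32)}
narrow [575.5  60.9] [39.1 -1.2] [ 1.6 29.9] [ 0.5 30.6]
wide [572.6 -58.2] [61.1 -2.3] [ 1.4 30.6] [ 0.3 30.3]
(((574.7455444335938, 61.942344665527344), (42.415000915527344, 34.93229293823242), 2.499976396560669), (292, 41, 44, 40)) (((573.2061157226562, -66.92998504638672), (51.49455261230469, 63.997283935546875), 88.19802856445312), (286, 166, 60, 47))
```

Request:
arm_command(
  deltas=[
    [[0.16, 3.34, -0.4, 0, 0, 6.9], [0.16, 3.34, -0.4, 0, 0, 6.9], [0.16, 3.34, -0.4, 0, 0, 6.9], [0.16, 3.34, -0.4, 0, 0, 6.9], [0.16, 3.34, -0.4, 0, 0, 6.9], [0.16, 3.34, -0.4, 0, 0, 6.9], [0.16, 3.34, -0.4, 0, 0, 6.9], [0.16, 3.34, -0.4, 0, 0, 6.9], [0.16, 3.34, -0.4, 0, 0, 6.9], [0.16, 3.34, -0.4, 0, 0, 6.9], [0.16, 3.34, -0.4, 0, 0, 6.9], [0.2, 3.4, -0.4, 0, 0, 6.9]],
  ],
)

```text
t: 14.5
tool_pos: [0.5926, 0.3297, 0.1469]
orientation: [-0.234, -3.132, 0.0]
force: [0.3, -0.6, 0.3]
opening: 0.093
gripper_force: 0.0
```

Request:
arm_command(
  deltas=[
    [[0, 0, 0, 0, 0, 7], [0, 0, 0, 0, 0, 0], [0, 0, 0, 0, 0, 0], [0, 0, 0, 0, 0, 0]],
  ],
)

```text
t: 14.83
tool_pos: [0.5937, 0.3264, 0.1475]
orientation: [-0.062, -3.141, 0.0]
force: [0.0, -0.8, -0.1]
opening: 0.0928
gripper_force: 0.0
```

```bash
python3 - <<'E'
from h import *
st()
E
```

```text
t 14.83 tcp [0.5937 0.3264 0.1475] yaw_y 87.76 z [-0. -0. -1.] F [ 0.  -0.8 -0.1] op 0.0928 gf 0.0 q [ 0.43  0.38  1.33 -0.    1.43 -1.1 ]
```

Request:
arm_command(
  deltas=[
    [[0, 0, -3.5, 0, 0, 0], [0, 0, -3.5, 0, 0, 0], [0, 0, -3.5, 0, 0, 0], [0, 0, -2.5, 0, 0, 0], [0, 0, -1.2, 0, 0, 0], [0, 0, 0, 0, 0, 0], [0, 0, 0, 0, 0, 0]],
  ],
)

```text
t: 15.42
tool_pos: [0.5946, 0.3259, 0.0064]
orientation: [0.06, 3.141, 0.0]
force: [0.3, 0.4, 0.0]
opening: 0.0932
gripper_force: 0.0
```

Request:
arm_command(
  deltas=[
    [[0, 0, 0, 0, 0, 0], [0, 0, 0, 0, 0, 0], [0, 0, 0, 0, 0, 0], [0, 0, 0, 0, 0, 0], [0, 0, 0, 0, 0, 0], [0, 0, 0, 0, 0, 0], [0, 0, 0, 0, 0, 0], [0, 0, 0, 0, 0, 0], [0, 0, 0, 0, 0, 0], [0, 0, 0, 0, 0, 0]],
  ],
  gripper=-1,
  squeeze=8,
)

```text
t: 16.25
tool_pos: [0.594, 0.3263, 0.0055]
orientation: [-0.056, -3.141, 0.0]
force: [-0.2, 0.5, 0.1]
opening: 0.0308
gripper_force: 0.6
```

Request:
arm_command(
  deltas=[
    [[0, 0, 0, 0, 0, 0], [0, 0, 0, 0, 0, 0], [0, 0, 0, 0, 0, 0], [0, 0, 0, 0, 0, 0]],
  ],
  gripper=0.3,
)

```text
t: 16.58
tool_pos: [0.5941, 0.3264, 0.0055]
orientation: [-0.056, -3.141, -0.0]
force: [0.0, 1.1, 0.3]
opening: 0.0527
gripper_force: 0.0
```

Request:
arm_command(
  deltas=[
    [[0, 0, 0, 0, 0, -6.9], [0, 0, 0, 0, 0, -6.9], [0, 0, 0, 0, 0, -6.9], [0, 0, 0, 0, 0, -6.9], [0, 0, 0, 0, 0, -6.9], [0, 0, 0, 0, 0, -6.9], [0, 0, 0, 0, 0, -6.9], [0, 0, 0, 0, 0, -6.9], [0, 0, 0, 0, 0, -6.9], [0, 0, 0, 0, 0, -6.9], [0, 0, 0, 0, 0, -6.9], [0, 0, 0, 0, 0, -6.9]],
  ],
)

```text
t: 17.58
tool_pos: [0.5941, 0.3264, 0.0055]
orientation: [-2.126, -2.313, 0.0]
force: [-0.2, 0.1, -0.3]
opening: 0.0606
gripper_force: 0.0
```

Request:
arm_command(
  deltas=[
    [[0, 0, 0, 0, 0, -6.9], [0, 0, 0, 0, 0, 0], [0, 0, 0, 0, 0, 0]],
  ],
)

```text
t: 17.83
tool_pos: [0.5941, 0.3264, 0.0055]
orientation: [-2.25, -2.192, 0.0]
force: [-0.3, -0.2, 1.1]
opening: 0.0606
gripper_force: 0.0
```

Request:
arm_command(
  deltas=[
    [[0, 0, 0, 0, 0, 0], [0, 0, 0, 0, 0, 0], [0, 0, 0, 0, 0, 0], [0, 0, 0, 0, 0, 0], [0, 0, 0, 0, 0, 0], [0, 0, 0, 0, 0, 0], [0, 0, 0, 0, 0, 0], [0, 0, 0, 0, 0, 0]],
  ],
  gripper=-1,
  squeeze=15,
)

```text
t: 18.5
tool_pos: [0.5941, 0.3264, 0.0055]
orientation: [2.255, 2.188, 0.0]
force: [0.9, 0.1, 0.4]
opening: 0.0294
gripper_force: 15.0
```

```bash
python3 - <<'E'
from h import *
st()
E
```

```text
t 18.5 tcp [0.5941 0.3264 0.0055] yaw_y -1.72 z [ 0.  0. -1.] F [0.9 0.1 0.4] op 0.0294 gf 15.0 q [ 0.43  0.51  1.42 -0.    1.2   0.46]
```

Request:
arm_command(
  deltas=[
    [[0, 0, 3.5, 0, 0, 0], [0, 0, 4, 0, 0, 0], [0, 0, 4, 0, 0, 0], [-0.24, -3.6, 0, 0, 0, 0], [-0.24, -3.6, 0, 0, 0, 0], [-0.24, -3.6, 0, 0, 0, 0], [-0.24, -3.6, 0, 0, 0, 0], [-0.24, -3.6, 0, 0, 0, 0], [-0.24, -3.6, 0, 0, 0, 0], [-0.24, -3.6, 0, 0, 0, 0], [-0.24, -3.6, 0, 0, 0, 0], [-0.22, -3.84, 0, 0, 0, 0]],
  ],
)

```text
t: 19.5
tool_pos: [0.5721, -0.0014, 0.1206]
orientation: [-2.254, -2.188, -0.0]
force: [-0.2, -0.1, -1.5]
opening: 0.0296
gripper_force: 15.0
```

Request:
arm_command(
  deltas=[
    [[0, 0, 0, 0, 0, 0], [0, 0, 0, 0, 0, 0], [0, 0, 0, 0, 0, 0], [0, 0, -3, 0, 0, 0], [0, 0, -3, 0, 0, 0], [0, 0, -2.5, 0, 0, 0], [0, 0, -1, 0, 0, 0], [0, 0, 0, 0, 0, 0], [0, 0, 0, 0, 0, 0], [0, 0, 0, 0, 0, 0]],
  ],
)

```text
t: 20.33
tool_pos: [0.5742, 0.0005, 0.0275]
orientation: [2.252, 2.187, 0.003]
force: [0.4, 0.2, -0.3]
opening: 0.0292
gripper_force: 15.0
```

```bash
python3 - <<'E'
from h import *
st()
E
```

```text
t 20.33 tcp [5.742e-01 5.000e-04 2.750e-02] yaw_y -1.68 z [ 0.003 -0.    -1.   ] F [ 0.4  0.2 -0.3] op 0.0292 gf 15.0 q [-0.09  0.23  1.74  0.    1.17 -0.06]
```

Request:
arm_command(
  deltas=[
    [[0, 0, 0, 0, 0, 0], [0, 0, 0, 0, 0, 0], [0, 0, 0, 0, 0, 0], [0, 0, 0, 0, 0, 0]],
  ],
)

```text
t: 20.67
tool_pos: [0.5732, -0.0001, 0.0263]
orientation: [2.254, 2.187, 0.001]
force: [-0.5, -0.1, -0.3]
opening: 0.0297
gripper_force: 15.0
```

Request:
arm_command(
  deltas=[
    [[0, 0, -0.3, 0, 0, 0], [0, 0, -0.2, 0, 0, 0], [0, 0, 0, 0, 0, 0], [0, 0, 0, 0, 0, 0], [0, 0, 0, 0, 0, 0], [0, 0, 0, 0, 0, 0]],
  ],
)

```text
t: 21.17
tool_pos: [0.5725, -0.0, 0.0204]
orientation: [-2.255, -2.187, 0.0]
force: [-0.2, -0.2, -1.1]
opening: 0.0295
gripper_force: 15.0
```

Request:
arm_command(
  deltas=[
    [[0, 0, -0.06, 0, 0, 0], [0, 0, 0, 0, 0, 0], [0, 0, 0, 0, 0, 0], [0, 0, 0, 0, 0, 0]],
  ],
)

```text
t: 21.5
tool_pos: [0.5727, -0.0, 0.0201]
orientation: [2.255, 2.188, -0.0]
force: [-1.8, -0.4, 1.7]
opening: 0.0296
gripper_force: 15.0
```

Request:
arm_command(
  deltas=[
    [[0, 0, 0, 0, 0, 0], [0, 0, 0, 0, 0, 0], [0, 0, 0, 0, 0, 0], [0, 0, 0, 0, 0, 0], [0, 0, 2, 0, 0, 0], [0, 0, 3, 0, 0, 0], [0, 0, 4, 0, 0, 0], [0, 0, 4, 0, 0, 0], [0, -1.5, 4, 0, 0, 0], [0, -3, 0.5, 0, 0, 0], [0, -3, 0, 0, 0, 0], [0, 0, 0, 0, 0, 0]],
  ],
  gripper=1,
)

```text
t: 22.5
tool_pos: [0.5734, -0.0792, 0.1957]
orientation: [2.255, 2.182, 0.0]
force: [-0.3, -0.6, -0.6]
opening: 0.0928
gripper_force: 0.0
```

Request:
arm_command(
  deltas=[
    [[0, 0, 0, 0, 0, 0], [0, 0, 0, 0, 0, 0], [0, 0, 0, 0, 0, 0]],
  ],
)

```text
t: 22.75
tool_pos: [0.5723, -0.0737, 0.1933]
orientation: [-2.253, -2.187, 0.001]
force: [0.0, -0.6, -0.1]
opening: 0.0929
gripper_force: 0.0
```

```bash
python3 - <<'E'
from h import *
st(); m,im=shot('wrist','w6'); hsv=cv2.cvtColor(im,cv2.COLOR_BGR2HSV)
o=cv2.inRange(hsv,(22,110,110),(38,255,255)); o[:,:280]=0;o[:,360:]=0;o[:60]=0;o[220:]=0
M=cv2.moments(o,True); uv=(M['m10']/M['m00'],M['m01']/M['m00']); print('jack',uv,M['m00'],onz(m,[uv],.041)*1000)
g=lambda x,y:proj(m,[(x,y,.015)])[0]
c=wline(m,im,g(.5745,.0255),g(.575,.040))
l=[wline(m,im,g(.574-.04,.0015),g(.574-.018,.0015)),wline(m,im,g(.574+.018,.001),g(.574+.04,.001))]
for e in l: print('mid',meet(c,e)*1000)
# shaft in top view
t=eyes.camera_model('top'); im=cv2.imread('pics/t2.png'); hsv=cv2.cvtColor(im,cv2.COLOR_BGR2HSV)
o=((hsv[...,1]<40)&(hsv[...,2]>140)).astype(np.uint8); b=o*0; b[165:250,435:505]=o[165:250,435:505]
k=max(cv2.findContours(b,0,1)[0],key=cv2.contourArea); W=onz(t,k[:,0],.045)[:,:2]*1000; print('shaft',cv2.minAreaRect(W.astype(np.float32)),cv2.boundingRect(k),cv2.contourArea(k))
E
```

```text
t 22.75 tcp [ 0.5723 -0.0737  0.1933] yaw_y -1.7 z [-0.001  0.001 -1.   ] F [ 0.  -0.6 -0.1] op 0.0929 gf 0.0 q [-0.22  0.08  1.59  0.    1.47 -0.19]
jack (316.16269841269843, 125.63888888888889) 252.0 [[573.81544207   1.51729138  41.        ]]
mid [574.00323     1.0156446]
mid [574.002        0.97023696]
shaft ((475.16754150390625, -368.1689758300781), (33.783973693847656, 183.095458984375), 55.61107635498047) (451, 173, 46, 66) 717.5
```

Numerically the jack is within 0.6 mm of the middle cross. Next I'll look at the shaft with the wrist camera.

Request:
arm_command(
  deltas=[
    [[-0.26, -3.43, 0.1, 0, 0, 5.73], [-0.26, -3.43, 0.1, 0, 0, 5.73], [-0.26, -3.43, 0.1, 0, 0, 5.73], [-0.26, -3.43, 0.1, 0, 0, 5.73], [-0.26, -3.43, 0.1, 0, 0, 5.73], [-0.26, -3.43, 0.1, 0, 0, 5.73], [-0.26, -3.43, 0.1, 0, 0, 5.73], [-0.26, -3.43, 0.1, 0, 0, 5.73], [-0.26, -3.43, 0.1, 0, 0, 5.73], [-0.26, -3.43, 0.1, 0, 0, 5.73]],
  ],
)

```text
t: 23.63
tool_pos: [0.5469, -0.4181, 0.2035]
orientation: [-0.92, -3.003, -0.001]
force: [0.9, -0.4, -1.3]
opening: 0.0928
gripper_force: 0.0
```

Request:
arm_command(
  deltas=[
    [[0, 0, 0, 0, 0, 0], [0, 0, 0, 0, 0, 0], [0, 0, 0, 0, 0, 0], [0, 0, 0, 0, 0, 0]],
  ],
)

```text
t: 23.97
tool_pos: [0.5473, -0.416, 0.2037]
orientation: [-0.929, -3.001, -0.001]
force: [-0.4, 0.4, 0.1]
opening: 0.0931
gripper_force: 0.0
```

```bash
python3 - <<'E'
from h import *
st(); m,im=shot('wrist','w7'); 
cv2.imwrite('pics/c8.png',cv2.resize(im[0:250,180:460],None,fx=2.4,fy=2.4,interpolation=cv2.INTER_CUBIC))
E
```

```text
t 23.97 tcp [ 0.5473 -0.416   0.2037] yaw_y 55.61 z [-0.     0.001 -1.   ] F [-0.4  0.4  0.1] op 0.0931 gf 0.0 q [-0.72  0.37  1.23  0.    1.54 -1.7 ]
```

View pics/c8.png

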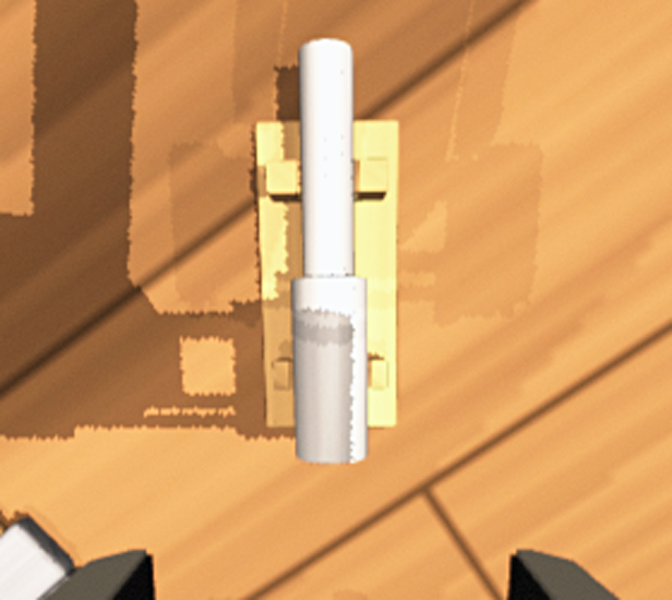

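Crop: the shaft lies with its thick end at the bottom, row ~462. The step is at row ~279, and the axis midpoints run (326,60) → (332,440).

```bash
python3 - <<'E'
from h import *
m=eyes.camera_model('wrist'); f=lambda L,z:onz(m,(np.array(L,float)+.5)/2.4-.5+[180,0],z)[:,:2]*1000
A=f([(326,60),(328.5,260),(330,300),(332,440)],.0395); p,d=fit(A); d=d if d[0]>0 else -d
print(A.round(1),'dir',np.degrees(np.arctan2(d[1],d[0])))
s=f([(330,279)],.0395)[0]; e=f([(332,462)],.0575)[0]; t=f([(326,40)],.0515)[0]; print('step',s,'thick',e,(e-s)@d,'thin',t,(s-t)@d)
print('widths',np.linalg.norm(np.diff(f([(303,260),(354,260)],.0395),axis=0)),np.linalg.norm(np.diff(f([(295,400),(368,400)],.0395),axis=0)))
print('grip', s+13*d, 'from step', 'via ends', (e+t)/2+18*d)
E
```

```text
[[ 401.8 -317.5]
 [ 470.6 -363.3]
 [ 485.8 -372.8]
 [ 541.5 -409.7]] dir -33.43055
step [ 478.00757264 -367.45592181] thick [ 547.55270194 -413.88314518] 83.61713696044107 thin [ 399.03026164 -315.44180165] 94.56676965093155
widths 23.69778085267028 35.63086815343321
grip [ 488.85677766 -374.61795775] from step via ends [ 488.3134573  -374.57913849]
```

Request:
arm_command(
  deltas=[
    [[-1.9, 1.3, -1.5, 0, 0, 1], [-1.9, 1.3, -1.5, 0, 0, 0], [-2, 1.35, -1.5, 0, 0, 0], [0, 0, -3, 0, 0, 0], [0, 0, -3, 0, 0, 0], [0, 0, -3, 0, 0, 0], [0, 0, -2.5, 0, 0, 0], [0, 0, -1.8, 0, 0, 0], [0, 0, 0, 0, 0, 0], [0, 0, 0, 0, 0, 0], [0, 0, 0, 0, 0, 0], [0, 0, 0, 0, 0, 0]],
  ],
)

```text
t: 25.02
tool_pos: [0.4902, -0.379, 0.0284]
orientation: [0.902, 3.006, -0.002]
force: [-0.6, -1.0, 0.2]
opening: 0.093
gripper_force: 0.0
```

```bash
python3 - <<'E'
from h import *
st()
E
```

```text
t 25.02 tcp [ 0.4902 -0.379   0.0284] yaw_y 56.6 z [ 0.003 -0.002 -1.   ] F [-0.6 -1.   0.2] op 0.093 gf 0.0 q [-0.74  0.34  1.6  -0.    1.19 -1.73]
```

Request:
arm_command(
  deltas=[
    [[0, 0, -0.5, 0, 0, 0], [0, 0, 0, 0, 0, 0], [0, 0, 0, 0, 0, 0], [0, 0, 0, 0, 0, 0], [0, 0, 0, 0, 0, 0], [0, 0, 0, 0, 0, 0]],
  ],
)

```text
t: 25.52
tool_pos: [0.4887, -0.3783, 0.021]
orientation: [0.904, 3.009, -0.0]
force: [-0.2, -0.8, 0.6]
opening: 0.0931
gripper_force: 0.0
```

Request:
arm_command(
  deltas=[
    [[0, 0, 0, 0, 0, 0], [0, 0, 0, 0, 0, 0], [0, 0, 0, 0, 0, 0], [0, 0, 0, 0, 0, 0], [0, 0, 0, 0, 0, 0], [0, 0, 0, 0, 0, 0], [0, 0, 0, 0, 0, 0], [0, 0, 0, 0, 0, 0], [0, 0, 0, 0, 0, 0], [0, 0, 0, 0, 0, 0]],
  ],
  gripper=-1,
  squeeze=30,
)

```text
t: 26.35
tool_pos: [0.4893, -0.3773, 0.021]
orientation: [0.903, 3.008, 0.002]
force: [2.5, 4.5, 1.1]
opening: 0.0353
gripper_force: 30.0
```

```bash
python3 - <<'E'
from h import *
st()
E
```

```text
t 26.35 tcp [ 0.4893 -0.3773  0.021 ] yaw_y 56.57 z [ 0.001  0.001 -1.   ] F [2.5 4.5 1.1] op 0.0353 gf 30.0 q [-0.74  0.35  1.61  0.    1.18 -1.73]
```

Request:
arm_command(
  deltas=[
    [[0, 0, 2, 0, 0, 0], [0, 0, 3.5, 0, 0, 0], [0, 0, 4, 0, 0, 0], [0, 0, 3, 0, 0, 0], [0.75, 3.31, 0, 0, 0, -5.3], [0.75, 3.31, 0, 0, 0, -5.3], [0.75, 3.31, 0, 0, 0, -5.3], [0.75, 3.31, 0, 0, 0, -5.3], [0.75, 3.31, 0, 0, 0, -5.3], [0.75, 3.31, 0, 0, 0, -5.3], [0.75, 3.31, 0, 0, 0, -5.3], [0.75, 3.31, 0, 0, 0, -5.3]],
  ],
)

```text
t: 27.35
tool_pos: [0.5483, -0.1117, 0.1454]
orientation: [-1.936, -2.473, 0.001]
force: [0.4, -0.8, -2.6]
opening: 0.0352
gripper_force: 30.0
```

Request:
arm_command(
  deltas=[
    [[0.75, 3.31, 0, 0, 0, -5.3], [0.75, 3.31, 0, 0, 0, -5.3], [0.8, 3.31, 0, 0, 0, -5.3], [0, 0, 0, 0, 0, 0], [0, 0, 0, 0, 0, 0], [0, 0, 0, 0, 0, 0], [0, 0, -2, 0, 0, 0], [0, 0, -2, 0, 0, 0], [0, 0, -1.5, 0, 0, 0], [0, 0, 0, 0, 0, 0], [0, 0, 0, 0, 0, 0], [0, 0, 0, 0, 0, 0]],
  ],
)

```text
t: 28.35
tool_pos: [0.5721, -0.015, 0.0919]
orientation: [2.255, 2.186, 0.001]
force: [1.0, -0.2, -1.7]
opening: 0.0352
gripper_force: 30.0
```

```bash
python3 - <<'E'
from h import *
st(); shot('wrist','w8'); shot('side','s8')
E
```

```text
t 28.35 tcp [ 0.5721 -0.015   0.0919] yaw_y -1.78 z [ 0.001 -0.    -1.   ] F [ 1.  -0.2 -1.7] op 0.0352 gf 30.0 q [-0.12  0.15  1.7  -0.    1.29 -0.08]
```

```bash
python3 - <<'E'
from h import *
m=eyes.camera_model('wrist'); im=cv2.imread('pics/w8.png'); g=cv2.cvtColor(im,cv2.COLOR_BGR2GRAY); hsv=cv2.cvtColor(im,cv2.COLOR_BGR2HSV)
print('expect thin end',proj(m,[(.5757,.094,.1104),(.5757,.094,.1224),(.5757,.094,.0984),(.574,.05,.1104)]).round(1))
for r in range(70,215,15):
    row=(hsv[r,250:390,1]<45)&(g[r,250:390]>150); i=np.flatnonzero(row); print(r,(i.min()+250,i.max()+250,len(i)) if len(i) else None, end=' ')
print(); print(g[30:130:2,316])
E
```

```text
expect thin end [[315.   43.7]
 [314.8  35.3]
 [315.1  50.8]
 [314.5 138.8]]
70 (np.int64(296), np.int64(342), 47) 85 (np.int64(296), np.int64(342), 47) 100 (np.int64(289), np.int64(348), 58) 115 (np.int64(289), np.int64(347), 57) 130 (np.int64(290), np.int64(347), 56) 145 (np.int64(296), np.int64(340), 45) 160 (np.int64(297), np.int64(340), 44) 175 (np.int64(297), np.int64(339), 43) 190 (np.int64(297), np.int64(339), 43) 205 (np.int64(297), np.int64(339), 43) 
[253 253 253 253 253 253 253 253 253 253 253 253 253 253 253 253 253 253
 253 253 253 253 253 253 253 253 253 253 253 253 253 253 253 253 253 253
 253 253 250 253 253 253 253 250 253 253 253 250 253 253]
```

```bash
python3 - <<'E'
from h import *
m=eyes.camera_model('wrist'); im=cv2.imread('pics/w8.png'); g=cv2.cvtColor(im,cv2.COLOR_BGR2GRAY); hsv=cv2.cvtColor(im,cv2.COLOR_BGR2HSV)
for r in range(0,80,4):
    row=(hsv[r,250:390,1]<45)&(g[r,250:390]>150); i=np.flatnonzero(row); print(r,(i.min()+250,i.max()+250) if len(i) else None,g[r,319], end=' ')
for y in (.09,.03): P=proj(m,[(.5757-.012,y,.1104),(.5757+.012,y,.1104)]); print('\nlevel width at row',P[0,1].round(),P[1,0]-P[0,0])
cv2.imwrite('pics/c9.png',np.hstack([cv2.resize(im[0:220,230:410],None,fx=2.2,fy=2.2),cv2.resize(cv2.imread('pics/s8.png')[130:280,270:400],(396,484))]))
E
```

```text
0 (np.int64(297), np.int64(340)) 59 4 (np.int64(296), np.int64(340)) 59 8 (np.int64(296), np.int64(341)) 60 12 (np.int64(296), np.int64(341)) 60 16 (np.int64(297), np.int64(340)) 59 20 (np.int64(298), np.int64(339)) 58 24 (np.int64(301), np.int64(336)) 57 28 (np.int64(304), np.int64(333)) 255 32 (np.int64(300), np.int64(338)) 253 36 (np.int64(296), np.int64(342)) 253 40 (np.int64(295), np.int64(343)) 253 44 (np.int64(295), np.int64(343)) 253 48 (np.int64(295), np.int64(343)) 253 52 (np.int64(295), np.int64(343)) 253 56 (np.int64(295), np.int64(343)) 253 60 (np.int64(295), np.int64(342)) 253 64 (np.int64(296), np.int64(342)) 253 68 (np.int64(296), np.int64(342)) 253 72 (np.int64(296), np.int64(342)) 253 76 (np.int64(296), np.int64(342)) 253 
level width at row 54.0 50.153324173783346

level width at row 178.0 45.24941864287308
```

View pics/c9.png

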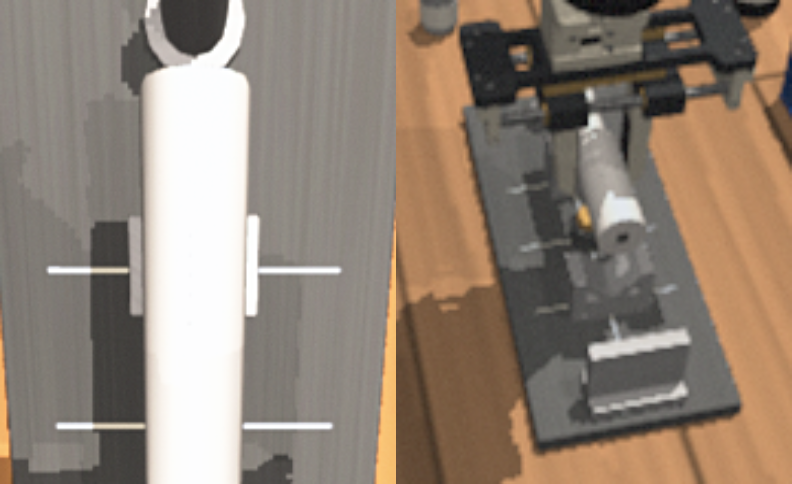

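Picture: the shaft is held level over the blocks with the thick end towards the stop, and its axis is centred over the narrow block. The thin end's top edge is at full-frame row 30. Along the shaft it reads within ~3 mm.

Request:
arm_command(
  deltas=[
    [[0, 0, -2, 0, 0, 0], [0, 0, -1.5, 0, 0, 0], [0, 0, 0, 0, 0, 0], [0, 0, 0, 0, 0, 0], [0, 0, 0, 0, 0, 0], [0, 0, 0, 0, 0, 0], [0, 0, 0, 0, 0, 0]],
  ],
)

```text
t: 29.03
tool_pos: [0.5727, -0.0142, 0.0574]
orientation: [2.253, 2.186, 0.002]
force: [-0.6, 0.2, -3.4]
opening: 0.035
gripper_force: 30.0
```

Request:
arm_command(
  deltas=[
    [[0, -0.05, -0.6, 0, 0, 0], [0, 0, -0.4, 0, 0, 0], [0, 0, 0, 0, 0, 0], [0, 0, 0, 0, 0, 0], [0, 0, 0, 0, 0, 0], [0, 0, 0, 0, 0, 0]],
  ],
)

```text
t: 29.53
tool_pos: [0.5715, -0.0145, 0.0458]
orientation: [-2.254, -2.187, 0.0]
force: [-0.2, 0.6, -3.6]
opening: 0.035
gripper_force: 30.0
```

```bash
python3 - <<'E'
from h import *
st(); m,im=shot('wrist','w9'); g=cv2.cvtColor(im,cv2.COLOR_BGR2GRAY)
s=monitor.read_state(); z=s['tool_pos'][2]+.0185
for r in range(30,130,3):
    i=np.flatnonzero(g[r,280:360]>200); print(r,(i.min()+280,i.max()+280) if len(i) else None,end=' ')
for y in (.08,.09,.095): print(y,proj(m,[(.5757,y,z),(.5757,y,z+.012)]).round(1).tolist())
E
```

```text
t 29.53 tcp [ 0.5715 -0.0145  0.0458] yaw_y -1.73 z [-0.  0. -1.] F [-0.2  0.6 -3.6] op 0.035 gf 30.0 q [-0.12  0.21  1.73  0.    1.2  -0.08]
30 (np.int64(305), np.int64(331)) 33 (np.int64(299), np.int64(339)) 36 (np.int64(297), np.int64(341)) 39 (np.int64(297), np.int64(342)) 42 (np.int64(297), np.int64(342)) 45 (np.int64(297), np.int64(342)) 48 (np.int64(297), np.int64(342)) 51 (np.int64(297), np.int64(342)) 54 (np.int64(297), np.int64(342)) 57 (np.int64(297), np.int64(342)) 60 (np.int64(297), np.int64(342)) 63 (np.int64(297), np.int64(342)) 66 (np.int64(297), np.int64(341)) 69 (np.int64(297), np.int64(341)) 72 (np.int64(297), np.int64(341)) 75 (np.int64(297), np.int64(341)) 78 (np.int64(297), np.int64(341)) 81 (np.int64(297), np.int64(341)) 84 (np.int64(297), np.int64(341)) 87 (np.int64(297), np.int64(341)) 90 (np.int64(281), np.int64(357)) 93 (np.int64(281), np.int64(357)) 96 (np.int64(281), np.int64(357)) 99 (np.int64(281), np.int64(357)) 102 (np.int64(281), np.int64(357)) 105 (np.int64(281), np.int64(357)) 108 (np.int64(281), np.int64(357)) 111 (np.int64(281), np.int64(357)) 114 (np.int64(281), np.int64(356)) 117 (np.int64(281), np.int64(356)) 120 (np.int64(280), np.int64(359)) 123 (np.int64(281), np.int64(356)) 126 (np.int64(282), np.int64(356)) 129 (np.int64(282), np.int64(356)) 0.08 [[318.5, 75.5], [318.6, 70.2]]
0.09 [[317.9, 52.8], [317.9, 45.2]]
0.095 [[317.6, 41.2], [317.6, 32.4]]
```

Request:
arm_command(
  deltas=[
    [[0.05, 0, -0.1, 0, 0, 0], [0, 0, -0.07, 0, 0, 0], [0, 0, 0, 0, 0, 0], [0, 0, 0, 0, 0, 0], [0, 0, 0, 0, 0, 0], [0, 0, 0, 0, 0, 0]],
  ],
)

```text
t: 30.08
tool_pos: [0.5723, -0.0146, 0.0443]
orientation: [2.255, 2.187, 0.0]
force: [0.1, 0.2, -2.0]
opening: 0.0358
gripper_force: 30.0
```

Request:
arm_command(
  deltas=[
    [[0, 0, -0.06, 0, 0, 0], [0, 0, 0, 0, 0, 0], [0, 0, 0, 0, 0, 0], [0, 0, 0, 0, 0, 0]],
  ],
)

```text
t: 30.42
tool_pos: [0.5725, -0.0146, 0.0441]
orientation: [2.254, 2.187, 0.001]
force: [-1.1, -0.0, 1.8]
opening: 0.0353
gripper_force: 30.0
```

Request:
arm_command(
  deltas=[
    [[0, 0, 0, 0, 0, 0], [0, 0, 0, 0, 0, 0], [0, 0, 0, 0, 0, 0], [0, 0, 0, 0, 0, 0], [0, 0, 0, 0, 0, 0], [0, 0, 1.5, 0, 0, 0], [0, 0, 3, 0, 0, 0], [0, 0, 4, 0, 0, 0], [0, 0, 4, 0, 0, 0], [0, -3, 3, 0, 0, 0], [0, -3, 0, 0, 0, 0], [0, 0, 0, 0, 0, 0]],
  ],
  gripper=1,
)

```text
t: 31.42
tool_pos: [0.5739, -0.0785, 0.2016]
orientation: [2.253, 2.18, 0.003]
force: [0.3, 0.4, -0.7]
opening: 0.0929
gripper_force: 0.0
```

Request:
arm_command(
  deltas=[
    [[0, 0, 0, 0, 0, 0], [0, 0, 0, 0, 0, 0], [0, 0, 0, 0, 0, 0]],
  ],
)

```text
t: 31.67
tool_pos: [0.5715, -0.0731, 0.1968]
orientation: [-2.253, -2.187, 0.001]
force: [0.1, -0.1, 0.0]
opening: 0.0933
gripper_force: 0.0
```

```bash
python3 - <<'E'
from h import *
st(); m,im=shot('wrist','w10'); _,a=shot('side','s10')
A=cv2.resize(im[0:250,235:405],(400,588)); B=cv2.resize(a[140:270,280:385],None,fx=3.8,fy=3.8,interpolation=cv2.INTER_CUBIC); B=cv2.copyMakeBorder(B,0,588-B.shape[0],0,0,0)
cv2.imwrite('pics/c10.png',np.hstack([A,B]))
E
```

```text
t 31.67 tcp [ 0.5715 -0.0731  0.1968] yaw_y -1.7 z [-0.002  0.001 -1.   ] F [ 0.1 -0.1  0. ] op 0.0933 gf 0.0 q [-0.22  0.08  1.58  0.    1.48 -0.19]
```

View pics/c10.png

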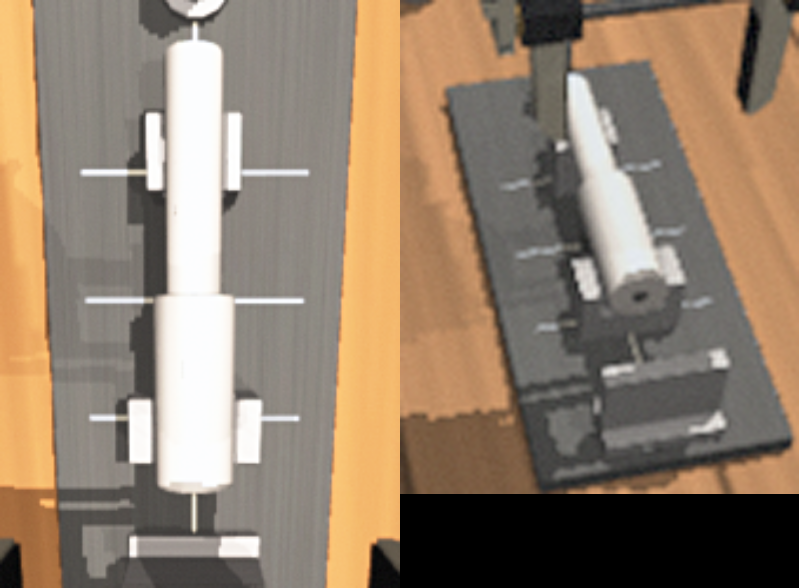

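Picture: the shaft lies along the centre line in both grooves, thick end (row 490) towards the stop. The step is at row 295 against the middle cross at row 300, so it is over the jack. I'll confirm the tin numerically and hand in.

```bash
python3 - <<'E'
from h import *
from plant import ticket
m,im=shot('top','t9'); hsv=cv2.cvtColor(im,cv2.COLOR_BGR2HSV)
o=((hsv[...,1]<40)&(hsv[...,2]>170)).astype(np.uint8); b=o*0; b[183:204,195:220]=o[183:204,195:220]
M=cv2.moments(b,True); print('tin',M['m10']/M['m00'],M['m01']/M['m00'],M['m00'])
w=eyes.camera_model('wrist'); print('step',onz(w,[(235+194/2.353,294/2.353)],.0625+.018)*1000,'cross',onz(w,[(235+194/2.353,300/2.353)],.015)*1000)
if M['m00']>110: print(ticket.close_job())
E
```

```text
tin 205.09302325581396 193.96124031007753 129.0
step [[574.62606646   1.90173602  80.5       ]] cross [[574.50253215   0.64763215  15.        ]]
the job is handed in; nothing more can be done
None
```

The job is handed in: both V-blocks and the jack measured within about 1 mm of their crosses, the shaft lies in the two grooves with its thick end towards the stop and its step about 1 mm from the middle cross, and the tin still stands where it was; robot time was about 32 s of the 112 s allowed, and no verdict came back.

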